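# Load a culture plate under the hold-down spring of a heater-shaker and start it

### The job

The six-well culture plate stands in the guides of the heater-shaker but not yet under its bridge. With your fingertips press the lid down firmly, so that the sprung heating plate under it sinks, and keep pressing while you slide the culture plate under the bridge and the leaf spring until it is fully home against the end stop; then press the start button all the way in and let go. Do not pick the culture plate up or start the shaker before it is home, and leave everything else where it stands.

Things in the scene. Friction and masses are not known exactly. Their poses are not given: they have to be found in the camera images.
- plate_shaker: Heater-shaker, fixed: white casing 285 x 160 mm, aluminium table on top. Origin on the bench top under the machine; +x is the loading direction (from the control panel at the near end to the end stop), y left, z up. In this frame (mm): casing x -159 to 126, its top (control panel) z 55; two grey side guides along x, inner faces y +-44, tops z 96.
- culture_plate: Clear six-well plate with flat lid, 127 x 85 x 20 mm, loose, 60 to 140 g. Origin: centre of its underside; y axis along its length, which lies along the shaker's x. Starts on the heating plate, far end 7 to 30 mm short of the bridge, lid top at z 104 mm in the shaker's frame. Home: far end on the stop, origin at shaker x 51 mm; the lid's near 64 mm stays free. Fingers slip on the lid unless pressed hard.
- heating_plate (a joint): Dark flat heating plate, 218 x 84 mm, under the culture plate, floating level on springs, slippery. Value: how far it is pressed down, 0 to 0.007 m. It pushes up with 5 N at 0 and 12 N at 0.007. The culture plate passes the bridge once this is over about 0.0045 (about 10 N); pressed to the bottom with 12 to 18 N it has 2.5 mm of room and the fingertips grip best.
- hold_down_spring (a joint): Forked steel leaf spring clamped under the bridge, its two 18 mm blades sloping down towards the end stop and ending at x about 109 mm in the shaker's frame. Value: angle lifted, rad; 0 when nothing is under it, over 0.1 (about 0.2) with the culture plate home under it, when it presses down with about 2.5 N.
- start_button (a joint): Round flat-topped start button, 24 mm in diameter in a black 40 mm collar, at the near right corner of the control panel; the only thing that moves there. Value: 0 out, 0.005 m fully in; springs back. Takes 5 N.
- start_button_top (a point): Centre of the top of the start button, 72 mm above the bench when out; it moves down with the button.
- plate_stop (a point): Middle of the end stop's face, shaker frame (115, 0, 95) mm. The culture plate's far end touches it when home.
- bridge_front (a point): Middle of the near lower edge of the bridge, shaker frame (52, 0, 100.5) mm. The bridge is an aluminium bar across both guides, x 52 to 66 mm, underside z 100.5, top z 113 mm (screws at its ends to 116); the unpressed culture plate stands 4 mm too high to go under it.
- flask_small: Bystander: small culture flask with pink medium, 50 x 102 x 32 mm, lying left of the shaker. Origin at the centre of its underside.
- timer: Bystander: bench timer, 30 x 66 x 59 mm, left of the shaker's near end; farther left (y over 0.38 m, x over 0.33 m) stands a tall fixed microscope to keep clear of. Origin at the centre of its underside.
- counter: Bystander: hand tally counter, 35 x 45 x 57 mm, left of the shaker's far end. Origin at the centre of its underside.
- dish_low: Bystander: lower of two stacked petri dishes, 90 mm across, 15 mm high, right of the shaker. Origin at the centre of its underside.
- dish_high: Bystander: upper of the two petri dishes. Origin at the centre of its underside.
- marker: Bystander: marker pen, 135 mm long, 17 mm thick, lying in front of the shaker. Origin at the centre of its underside.

How it is judged:
By the outcome, as a careful person would: the job done as asked, in the order asked, and still so for the second after the job is handed in, with the robot touching nothing.
It also fails if it takes over 51 s, if anything falls off the work surface, if the arm or the gripper's body presses on something with over 40 N, if the wrist force passes 120 N, or if a joint passes its speed limit or range.

### The arm

A 7-joint arm with a two-finger parallel gripper is mounted at the origin on a cart in front of the work surface, level with it; the furniture and walls round the work are solid. World frame = base frame: x ahead of the robot, y to its left, z up, the work surface at z = 0. Lengths are in m, angles in rad, forces in N, time in s.
With the tool pointing down it reaches from about 0.4 to 0.85 m from the base axis. Payload 10.4 kg.
Tool frame: the origin (TCP) lies at the very end of the fingers, on their centre line; the grasp point (between the pads) lies 19 mm behind it; x points along the fingers, z is the direction in which the jaws open and shut, and the axes are right-handed (so a half turn about x gives the same grasp; the last joint's range is limited). The gripper opens to 85 mm and grips with 20 to 120 N. Pads are 22 mm wide; open, the fingers measure 114 mm over their backs; the gripper's body (76 mm by 85 mm) begins 54 mm behind the grasp point. The pads swing forward as they close: fully open they stand 13 mm farther back than shut.
Start: joints at [-1.185, 0.332, -0.065, 1.46, 0.022, 1.35, -0.088], TCP at [0.248, 0.574, 0.231] pointing down, gripper open.
Joint ranges: [-2.6, 2.6], [-0.5, 2.12], [-1.47, 1.34], [0.16, 2.42], [-1.27, 4.41], [0.06, 2.06], [-2.6, 2.6]. Speed limits (rad/s): [2.22, 2.22, 2.79, 2.79, 3.14, 3.14, 3.14].

### API

Orientations are given as a unit quaternion [x, y, z, w].
In Python, from workcell import readout, camera, manip gives the robot as it stands.
- The arm moves only by the shell command python3 -m inch 'ROWS' [FORCE]. ROWS is JSON, a list of rows, each a list of 3 entries, a list of its own where there are three numbers: the turn, a rotation vector about the tool's x, y, z in degrees, then the shift along the tool's x, y, z in mm, then the closure, from 0 (fully open) to 1 (shut). In form: [[[wx, wy, wz], [dx, dy, dz], hand], ...]. A call has 1 to 10 rows; each row is the pose to reach, as a shift and turn from the pose measured when the call began, along the tool's axes at that moment; what a row does not reach only later rows make up. A row lasts 1/8 s, in which the tool goes at most 62.5 mm and 10.7 degrees, less where a joint would pass 70% of its speed; a pose out of reach is approached as far as the arm can. A call with a gripper value outside its range is refused whole. The fingers move at their own pace and stop on an object; FORCE is the grip in N (left out, the last holds). Time passes only in rows, so rows that repeat a pose let the fingers close. It gives the time, the measured TCP pose, the force and the opening at its end, in the units of the state.
- readout.get_obs(): the state, without advancing time (a new reading comes with each control period).
- camera(name): name is "scene" or "top"; returns a dict with "pixels" (480x640x3 uint8, red, green, blue), "range_z" (480x640 float32, m along the optical axis (not along the pixel's ray), 0 where there is no reading), "intrinsics" (3x3 intrinsics, pixels), "extrinsics" (4x4, takes a point from world to camera coordinates). Camera axes: x right, y down, z forward; pixel columns grow to the right and rows downward; lengths in m; the calibration is good to about 2 mm. A picture is of the moment at which its call begins.
- manip.hand_in(): hands the job in, once; it reports no verdict.
The state is a dict: "clock": time; "joint_pos": joint angles; "joint_velocities": joint speeds; "tau": joint torques, N m; "position": TCP position; "ee_rot": TCP orientation; "ft_force": force on the tool from outside, world axes, zero at the start; "torque": the same for the moment, N m; "grip_width": opening from 0.0 (shut) to 1.0 (fully open).
Only numpy, scipy, OpenCV 4.12 (cv2) and the standard library are available. Lean on these libraries where they do the work, as an engineer would, in place of code of your own. Each camera call takes 0.05 s, during which the arm holds its last target.

## Working session

There is one attempt and no reset: what is moved stays moved. The work goes in short steps, Python scripts to look and compute and a shell command to move; the robot and the scene stay as the last step left them, time stands still between calls to the robot, and variables do not carry over. Pictures are saved under pics/ and viewed, and the job is handed in when it is done.

```bash
mkdir -p pics; ls; cat > h.py <<'E'
import numpy as np, cv2
from workcell import readout, camera, manip
def grab(n,tag):
    c=camera(n); cv2.imwrite(f'pics/{tag}.png',c['pixels'][:,:,::-1]); np.savez(f'pics/{tag}.npz',**c); return c
def world(c):
    K=c['intrinsics'];E=np.linalg.inv(c['extrinsics']);z=c['range_z'];v,u=np.mgrid[:480,:640]
    P=np.stack([(u-K[0,2])/K[0,0]*z,(v-K[1,2])/K[1,1]*z,z,np.ones_like(z)],-1)@E.T
    return P[...,:3]
E
python3 - <<'E'
from h import *
for n in('scene','top'):
    c=grab(n,n+'0'); print(n,c['intrinsics'],np.linalg.inv(c['extrinsics']).round(3))
print(readout.get_obs())
E
```

```text
pics
scene [[524.34030195   0.         321.95145643]
 [  0.         524.34030195 243.97263943]
 [  0.           0.           1.        ]] [[ 0.684 -0.441  0.581  0.089]
 [-0.729 -0.407  0.55  -0.407]
 [-0.006 -0.8   -0.6    0.583]
 [ 0.     0.     0.     1.   ]]
top [[547.16392337   0.         320.08302247]
 [  0.         547.16392337 240.58457442]
 [  0.           0.           1.        ]] [[-0.02  -0.991  0.134  0.437]
 [-0.999  0.024  0.032  0.05 ]
 [-0.035 -0.133 -0.991  0.95 ]
 [ 0.     0.     0.     1.   ]]
{'clock': 0.1, 'joint_pos': array([-1.18460887,  0.33284473, -0.06469995,  1.46084623,  0.02157035,
        1.3498481 , -0.08851274]), 'joint_velocities': array([ 9.19359697e-04, -3.49134852e-03, -8.14371328e-05, -2.78817255e-03,
       -1.28578658e-03,  2.22576478e-04,  2.23815039e-03]), 'tau': array([ 2.72771031e-03, -6.26747203e+01,  5.02203649e-02, -3.92423308e+01,
        1.64822041e-02,  7.14283306e-03,  3.01908540e-05]), 'position': array([0.24830231, 0.57321603, 0.23057825]), 'ee_rot': array([-0.38835541,  0.59144426,  0.38785492,  0.5907134 ]), 'ft_force': array([-0.45110834, -0.66079183,  0.14521268]), 'torque': array([-0.02510661, -0.01873217,  0.01930932]), 'grip_width': 0.9995436534840502}
```

View pics/scene0.png

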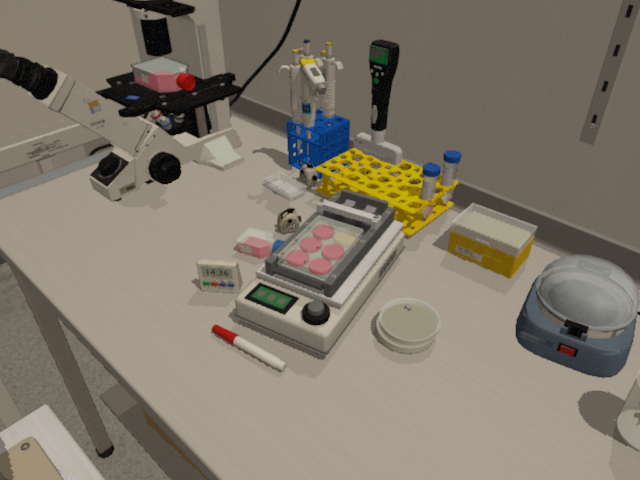

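View pics/top0.png

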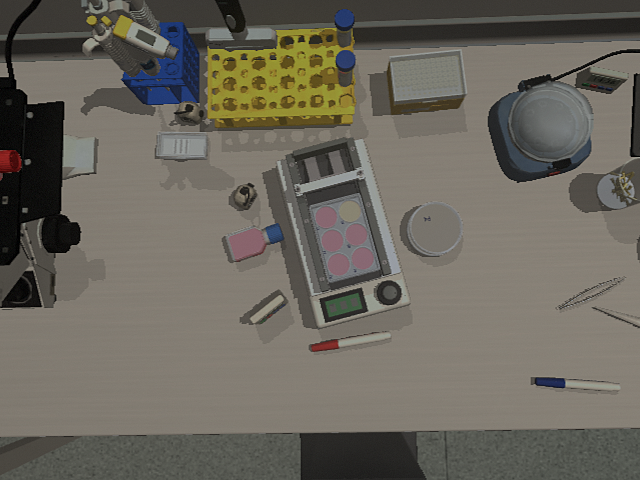

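```bash
python3 - <<'E'
from h import *
a=cv2.imread('pics/top0.png')[125:335,260:420]; cv2.imwrite('pics/topz.png',cv2.resize(a,None,fx=2.85,fy=2.85,interpolation=cv2.INTER_CUBIC))
a=cv2.imread('pics/scene0.png')[180:360,225:425]; cv2.imwrite('pics/scz.png',cv2.resize(a,None,fx=3.3,fy=3.3,interpolation=cv2.INTER_CUBIC))
c=np.load('pics/top0.npz');P=world(c)
for z0,z1,n in((.05,.06,'panel'),(.092,.099,'guide'),(.1,.108,'lid'),(.109,.118,'bridge'),(.066,.078,'btn')):
    m=(P[...,2]>z0)&(P[...,2]<z1)&(c['range_z']>0); m[:125]=0;m[335:]=0;m[:,:260]=0;m[:,420:]=0
    if n=='btn': m[:270]=0;m[:,:365]=0
    nl,l,st,ce=cv2.connectedComponentsWithStats(m.astype(np.uint8))
    for i in range(1,nl):
        if st[i,4]>40:
            p=P[l==i]; r=cv2.minAreaRect((p[:,:2]*1000).astype(np.float32)); print(n,st[i],p.mean(0).round(4),np.round(r[0],1),np.round(r[1],1),round(r[2],1))
E
```

```text
panel [ 276  166  135  162 2902] [0.4675 0.0337 0.0552] [568.6  43.2] [281.3 158.6] 13.9
panel [260 294  25  27 238] [0.4521 0.1605 0.057 ] [451.5 162.8] [15.7 53.1] 37.5
guide [326 137  36  33 281] [0.6944 0.0247 0.0958] [688.2  32.9] [51.1 47.6] 25.1
guide [329 150  15  20 166] [0.6837 0.05   0.0956] [681.7  49.6] [32.4 18. ] 13.4
guide [286 153  15  36 245] [0.6692 0.1191 0.0961] [667.2 118.1] [56.9 14.1] 12.9
guide [305 156  14  19 146] [0.6751 0.0887 0.0954] [673.2  88.5] [29.9 17.7] 14.4
guide [357 179  35  96 791] [ 0.5714 -0.0084  0.0958] [573.6  -8.2] [156.6  13.3] 13.7
guide [296 194  33  98 767] [0.5483 0.0896 0.0959] [551.1  90.3] [159.8  13. ] 13.7
lid [293 137  54  20 319] [0.7017 0.0753 0.1054] [702.1  75.1] [10.8 87.4] 13.4
lid [309 165  38  17 147] [0.6572 0.0666 0.1034] [659.8  64.4] [16.2 59. ] 13.3
lid [ 310  193   70   89 4166] [0.5558 0.0393 0.104 ] [556.5  39.4] [125.2  82.9] 13.3
bridge [294 167  71  30 674] [0.6435 0.0607 0.1125] [643.7  60.9] [ 20.3 110.5] 13.9
btn [365 270  36  12  81] [ 0.4983 -0.0281  0.07  ] [499.6 -19.9] [11.6 58.7] 13.9
btn [378 280  24  25 377] [ 0.4693 -0.0301  0.0711] [469.3 -30.1] [37.6 36.8] 59.7
```

View pics/topz.png

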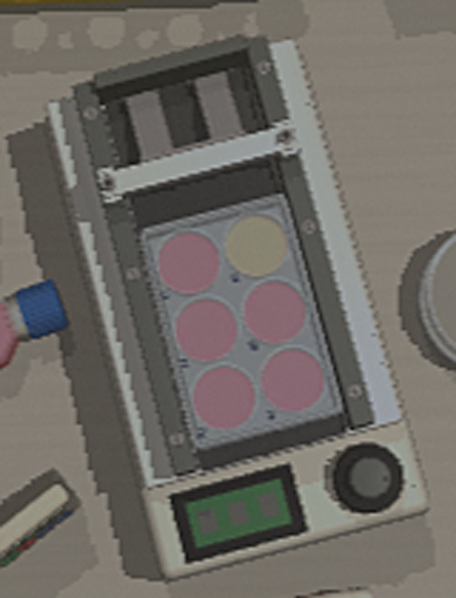

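View pics/scz.png

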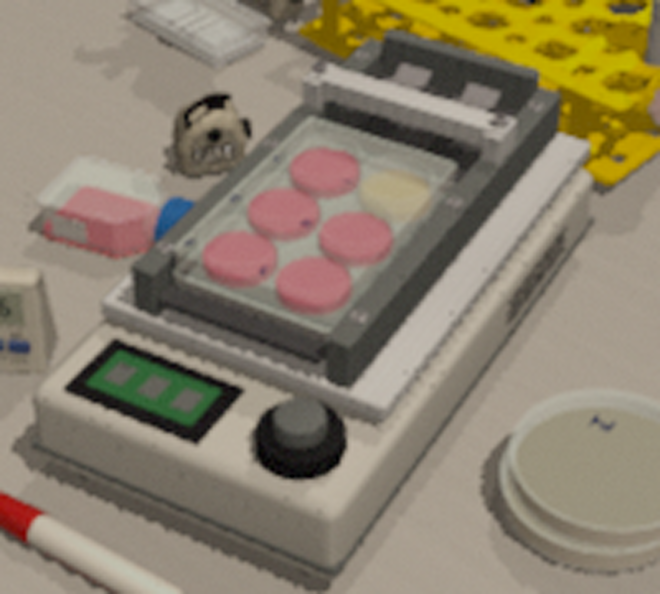

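```bash
cat >> h.py <<'E'
from scipy.spatial.transform import Rotation as R
YAW=np.deg2rad(13.7); O=np.array([.5846,.0471]); RS=np.array([[np.cos(YAW),-np.sin(YAW)],[np.sin(YAW),np.cos(YAW)]])
def s2w(x,y,z): return np.r_[O+RS@(np.array([x,y])/1000),z/1000]
def w2s(p): return np.r_[RS.T@(np.asarray(p)[:2]-O),p[2]]*1000
def plan(p):  # tool down, jaws along shaker y
    o=readout.get_obs(); r=R.from_quat(o['ee_rot']); best=None
    for s in(1,-1):
        x=np.array([0,0,-1.]); z=s*np.array([-np.sin(YAW),np.cos(YAW),0]); T=R.from_matrix(np.c_[x,np.cross(z,x),z])
        d=(r.inv()*T).as_rotvec(degrees=True)
        if best is None or np.linalg.norm(d)<np.linalg.norm(best): best=d
    print('turn',best.round(1),'shift',(r.inv().apply(p-o['position'])*1000).round(1))
def st():
    o=readout.get_obs(); print('t',round(o['clock'],2),'shaker',w2s(o['position']).round(1),'F',o['ft_force'].round(1),'Fsh',(RS.T@o['ft_force'][:2]).round(1),'g',round(o['grip_width'],2),'q',o['joint_pos'].round(2))
E
python3 - <<'E'
from h import *
c=np.load('pics/top0.npz');P=world(c)
Q=P.reshape(-1,3); s=np.c_[(Q[:,:2]-O)@RS*1000,Q[:,2]*1000]
m=(abs(s[:,0]+130)<30)&(abs(s[:,1]+48)<30)&(s[:,2]>50)
print(np.histogram(s[m,2],bins=np.arange(50,80,1.5)))
for lo in(69,70.5,71):
    k=s[m&(s[:,2]>lo)]; k=k[k[:,0]<-110]; print(lo,len(k),k.mean(0),k.min(0),k.max(0))
k=s[(abs(s[:,2]-104)<1.5)&(abs(s[:,0]+30)<69)&(abs(s[:,1])<46)];print('lid',np.percentile(k,[.3,50,99.7],axis=0).round(1))
k=s[(abs(s[:,2]-112.5)<2.5)&(abs(s[:,1])<70)];print('bridge',np.percentile(k,[1,50,99],axis=0).round(1))
o=readout.get_obs(); print(R.from_quat(o['ee_rot']).as_matrix().round(2))
plan(np.array([.27,.36,.22])); plan(s2w(-50,0,150))
E
```

```text
(array([ 41,  93, 207, 230, 122,  18,   2,   5,   6,  28, 110, 105,  66,
        35,  24,  32,  52,  51,  33]), array([50. , 51.5, 53. , 54.5, 56. , 57.5, 59. , 60.5, 62. , 63.5, 65. ,
       66.5, 68. , 69.5, 71. , 72.5, 74. , 75.5, 77. , 78.5]))
69 197 [-130.30955308  -48.46588783   74.70845765] [-144.5278517   -67.5417958    69.00095489] [-113.06287239  -29.82148254   78.35585513]
70.5 177 [-130.31309484  -48.24040471   75.29420159] [-142.70017976  -60.00444536   70.74114718] [-118.661344    -29.82148254   78.35585513]
71 175 [-130.30021346  -48.20606522   75.34528718] [-141.5887214   -60.00444536   71.27511547] [-118.661344    -29.82148254   78.35585513]
lid [[-91.3 -42.  102.5]
 [-29.6  -1.3 104. ]
 [ 32.8  40.2 105.5]]
bridge [[ 52.3 -65.6 110.1]
 [ 62.6  -1.8 112.4]
 [378.7  61.9 114.9]]
[[-0.   -0.92  0.4 ]
 [-0.    0.4   0.92]
 [-1.   -0.   -0.  ]]
turn [-37.1  -0.1  -0. ] shift [  10.8 -104.7 -187. ]
turn [-37.1  -0.1  -0. ] shift [  81.1 -477.8 -379.2]
```

```bash
python3 -m inch '[[[0,0,0],[0,-26,-47],0.5],[[-9,0,0],[0,-52,-94],1],[[-18,0,0],[5,-78,-140],1],[[-28,0,0],[10,-105,-187],1],[[-37,0,0],[10,-105,-187],1],[[-37,0,0],[10,-105,-187],1]]' 40
python3 -c "
from h import *
st();plan(s2w(-50,-1.5,150))"
```

```text
clock: 0.85
position: [0.2703, 0.3596, 0.2209]
ee_rot: [0.555, -0.438, -0.555, -0.437]
ft_force: [0.6, 0.6, 0.7]
grip_width: 0.003
t 0.85 shaker [-231.3  378.   220.9] F [0.6 0.6 0.7] Fsh [0.7 0.4] g 0.0 q [-1.   -0.05 -0.02  1.91 -0.    1.28  0.78]
turn [-0.2 -0.  -0. ] shift [  71.1 -182.7 -378.8]
```

```bash
python3 -m inch '[[[0,0,0],[0,-25,-53],1],[[0,0,0],[0,-51,-106],1],[[0,0,0],[0,-77,-160],1],[[0,0,0],[0,-103,-213],1],[[0,0,0],[10,-129,-267],1],[[0,0,0],[20,-155,-320],1],[[0,0,0],[30,-183,-379],1],[[0,0,0],[30,-183,-379],1],[[0,0,0],[30,-183,-379],1]]'
python3 -c "
from h import *
st();plan(s2w(-50,-1.5,120));grab('scene','s1')"
```

```text
clock: 1.98
position: [0.5367, 0.0344, 0.1906]
ee_rot: [-0.555, 0.439, 0.555, 0.438]
ft_force: [-0.3, 0.3, -0.2]
grip_width: -0.0
t 1.98 shaker [-49.5  -1.  190.6] F [-0.3  0.3 -0.2] Fsh [-0.2  0.4] g -0.0 q [-0.56  0.17  0.46  1.77 -0.08  1.22  1.72]
turn [-0.3 -0.1 -0.1] shift [70.6  0.3 -0.4]
```

View pics/s1.png

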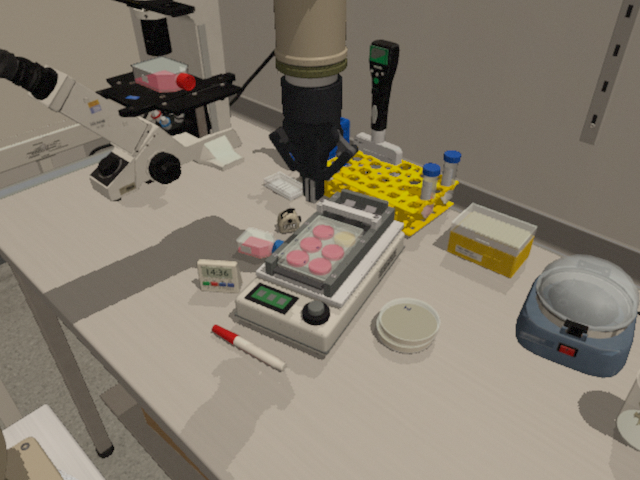

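```bash
python3 -m inch '[[[0,0,0],[40,0,0],1],[[0,0,0],[70,0,0],1],[[0,0,0],[80,0,0],1],[[0,0,0],[83,0,0],1],[[0,0,0],[83,0,0],1]]'; python3 -c "
from h import *
st()"
python3 -m inch '[[[0,0,0],[2,0,0],1],[[0,0,0],[4,0,0],1],[[0,0,0],[6,0,0],1],[[0,0,0],[6,0,0],1],[[0,0,0],[6,0,0],1]]'; python3 -c "
from h import *
st()"
```

```text
clock: 2.65
position: [0.537, 0.0356, 0.1089]
ee_rot: [0.555, -0.438, -0.555, -0.438]
ft_force: [-0.7, 0.1, 0.4]
grip_width: -0.001
t 2.65 shaker [-4.900e+01  1.000e-01  1.089e+02] F [-0.7  0.1  0.4] Fsh [-0.7  0.3] g -0.0 q [-0.55  0.26  0.45  1.86 -0.13  1.05  1.76]
clock: 3.28
position: [0.5372, 0.0356, 0.1032]
ee_rot: [0.556, -0.438, -0.555, -0.438]
ft_force: [-0.2, 0.1, 6.0]
grip_width: -0.002
t 3.27 shaker [-48.8   0.  103.2] F [-0.2  0.1  6. ] Fsh [-0.2  0.2] g -0.0 q [-0.54  0.26  0.45  1.86 -0.13  1.04  1.77]
```

```bash
python3 -m inch '[[[0,0,0],[2,0,0],1],[[0,0,0],[4,0,0],1],[[0,0,0],[6,0,0],1],[[0,0,0],[6,0,0],1],[[0,0,0],[6,0,0],1]]'; python3 -c "
from h import *
st()"
```

```text
clock: 3.9
position: [0.5375, 0.0356, 0.0979]
ee_rot: [0.556, -0.437, -0.555, -0.438]
ft_force: [-2.5, -0.1, 11.0]
grip_width: 0.002
t 3.9 shaker [-48.5  -0.   97.9] F [-2.5 -0.1 11. ] Fsh [-2.5  0.5] g 0.0 q [-0.54  0.27  0.45  1.87 -0.14  1.03  1.77]
```

```bash
python3 -m inch '[[[0,0,0],[1,0,0],1],[[0,0,0],[1.6,0,0],1],[[0,0,0],[1.6,0,0],1],[[0,0,0],[1.6,0,0],1]]'; python3 -c "
from h import *
st()"
```

```text
clock: 4.4
position: [0.538, 0.0356, 0.0973]
ee_rot: [0.556, -0.437, -0.555, -0.439]
ft_force: [-3.4, 0.3, 13.1]
grip_width: -0.001
t 4.4 shaker [-48.   -0.1  97.3] F [-3.4  0.3 13.1] Fsh [-3.3  1.1] g -0.0 q [-0.54  0.27  0.45  1.87 -0.14  1.03  1.77]
```

```bash
python3 -m inch '[[[0,0,0],[1.3,0,0],1],[[0,0,0],[1.3,-2,0],1],[[0,0,0],[1.3,-4,0],1],[[0,0,0],[1.3,-6,0],1],[[0,0,0],[1.3,-8,0],1],[[0,0,0],[1.3,-10,0],1]]'; python3 -c "
from h import *
st();grab('top','t2');grab('scene','s2');st()
a=cv2.imread('pics/s2.png')[150:350,225:425]; b=cv2.imread('pics/t2.png')[125:335,250:420]; cv2.imwrite('pics/z2.png',np.hstack([cv2.resize(a,(400,400)),cv2.resize(b,(324,400))]))"
```

```text
clock: 5.15
position: [0.5484, 0.0377, 0.0973]
ee_rot: [0.556, -0.437, -0.554, -0.439]
ft_force: [-3.3, -0.6, 15.1]
grip_width: 0.003
t 5.15 shaker [-37.3  -0.5  97.3] F [-3.3 -0.6 15.1] Fsh [-3.3  0.1] g 0.0 q [-0.54  0.3   0.45  1.84 -0.15  1.03  1.78]
t 5.25 shaker [-37.1  -0.6  97.3] F [-3.3 -0.5 13.7] Fsh [-3.3  0.2] g 0.0 q [-0.54  0.3   0.45  1.84 -0.15  1.03  1.78]
```

View pics/z2.png

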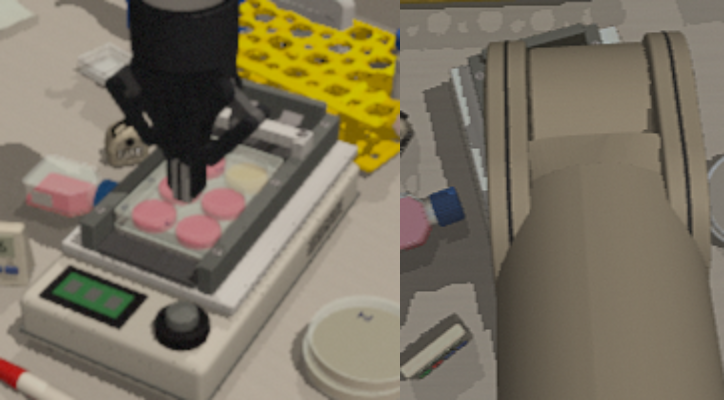

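```bash
cat >> h.py <<'E'
def lid(tag):
    c=np.load(f'pics/{tag}.npz');s=world(c).reshape(-1,3); rgb=c['pixels'].reshape(-1,3).astype(int)
    s=np.c_[(s[:,:2]-O)@RS*1000,s[:,2]*1000]
    for y0 in(-30,0,25):
        k=s[(abs(s[:,1]-y0)<6)&(s[:,0]>-110)&(s[:,0]<60)]
        print(y0,[(int(b),round(float(np.median(k[abs(k[:,0]-b)<2][:,2])),1)) for b in range(-105,-40,5) if (abs(k[:,0]-b)<2).any()])
    # pink wells nearest row
    C=c['pixels'].astype(int); m=(C[...,0]-C[...,1]>50)
    m&=(C[...,2]>C[...,1]+5)
    n,l,t,ce=cv2.connectedComponentsWithStats(m.astype(np.uint8))
    K=c['intrinsics'];E=np.linalg.inv(c['extrinsics'])
    for i in range(1,n):
        if t[i,4]>100:
            d=E[:3,:3]@np.array([(ce[i][0]-K[0,2])/K[0,0],(ce[i][1]-K[1,2])/K[1,1],1]); p=E[:3,3]+d*(.09-E[2,3])/d[2]
            print(t[i,4],ce[i].round(1),w2s(p).round(1))
E
python3 -c "
from h import *
lid('scene0');lid('s2')"
```

```text
-30 [(-105, 55.0), (-100, 68.9), (-95, 69.6), (-90, 95.3), (-85, 103.0), (-80, 103.0), (-75, 103.0), (-70, 102.9), (-65, 103.7), (-60, 103.2), (-55, 102.7), (-50, 103.3), (-45, 103.6)]
0 [(-105, 55.1), (-100, 69.3), (-95, 69.9), (-90, 94.8), (-85, 102.6), (-80, 102.5), (-75, 103.0), (-70, 102.9), (-65, 102.8), (-60, 103.4), (-55, 103.3), (-50, 103.4), (-45, 103.1)]
25 [(-105, 54.7), (-100, 69.1), (-95, 80.4), (-90, 95.4), (-85, 102.5), (-80, 103.0), (-75, 103.5), (-70, 102.8), (-65, 103.0), (-60, 102.9), (-55, 103.3), (-50, 102.8), (-45, 102.9)]
-30 [(-105, 438.8), (-100, 425.2), (-95, 415.1), (-90, 77.4), (-85, 76.8), (-80, 83.1), (-75, 373.8), (-70, 339.4), (-65, 329.6), (-60, 317.2), (-55, 257.8), (-50, 211.7), (-45, 201.6)]
0 [(-105, 67.8), (-100, 68.8), (-95, 75.6), (-90, 76.1), (-85, 76.1), (-80, 335.9), (-75, 270.2), (-70, 272.0), (-65, 335.9), (-60, 97.0), (-55, 174.0), (-50, 156.7), (-45, 141.9)]
25 [(-105, 55.1), (-100, 67.7), (-95, 76.6), (-90, 76.0), (-85, 75.9), (-80, 81.0), (-75, 302.1), (-70, 341.5), (-65, 313.9), (-60, 269.4), (-55, 270.0), (-50, 151.8), (-45, 160.1)]
```

```bash
python3 -m inch '[[[0,0,0],[1.4,-2,0],1],[[0,0,0],[1.4,-4,0],1],[[0,0,0],[1.4,-6,0],1],[[0,0,0],[1.4,-8,0],1],[[0,0,0],[1.4,-10,0],1],[[0,0,0],[1.4,-12,0],1],[[0,0,0],[1.4,-14,0],1],[[0,0,0],[1.4,-16,0],1],[[0,0,0],[1.4,-18,0],1],[[0,0,0],[1.4,-20,0],1]]'; python3 -c "
from h import *
st();grab('scene','s3');st();c=np.load('pics/s3.npz');s=world(c).reshape(-1,3);s=np.c_[(s[:,:2]-O)@RS*1000,s[:,2]*1000]
for y0 in(-25,0,25):
        k=s[(abs(s[:,1]-y0)<6)&(s[:,2]>90)&(s[:,2]<100)&(s[:,0]>-105)]
        print(np.percentile(k[:,0],[0,1,3]).round(1))
a=cv2.imread('pics/s3.png')[150:350,225:425]; cv2.imwrite('pics/z3.png',cv2.resize(a,(600,600)))"
```

```text
clock: 6.5
position: [0.5688, 0.0423, 0.0973]
ee_rot: [0.556, -0.436, -0.554, -0.44]
ft_force: [-3.7, -0.1, 14.5]
grip_width: -0.0
t 6.5 shaker [-16.5  -0.9  97.3] F [-3.7 -0.1 14.5] Fsh [-3.6  0.8] g -0.0 q [-0.53  0.34  0.44  1.79 -0.17  1.04  1.78]
t 6.55 shaker [-16.2  -0.9  97.3] F [-3.5 -1.3 14.6] Fsh [-3.7 -0.5] g -0.0 q [-0.53  0.34  0.44  1.79 -0.17  1.04  1.78]
[-59.1 -58.3 -57.4]
[-58.9 -58.4 -57.9]
[-58.6 -58.2 -57.8]
```

View pics/z3.png

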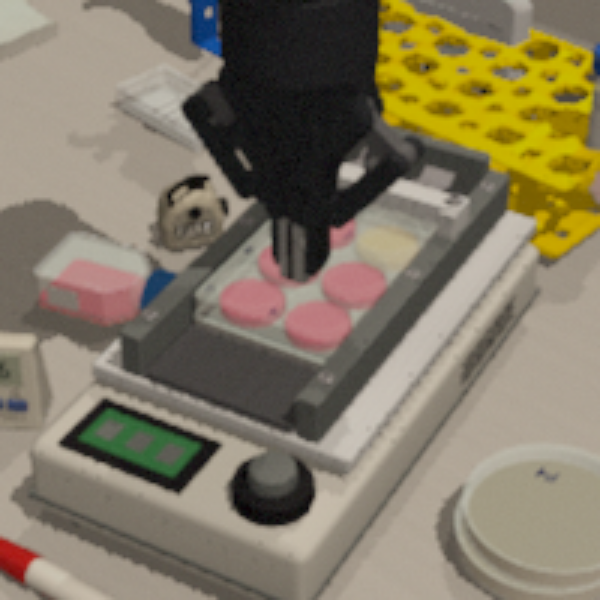

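```bash
cat >> h.py <<'E'
def near(tag):
    st();grab('scene',tag);c=np.load(f'pics/{tag}.npz');s=world(c).reshape(-1,3);s=np.c_[(s[:,:2]-O)@RS*1000,s[:,2]*1000]
    for y0 in(-25,0,25):
        k=s[(abs(s[:,1]-y0)<6)&(s[:,2]>90)&(s[:,2]<108)&(s[:,0]>-105)]
        print(np.percentile(k[:,0],[0,1,3]).round(1))
E
python3 -m inch '[[[0,0,0],[1.4,-2,0],1],[[0,0,0],[1.4,-4,0],1],[[0,0,0],[1.4,-6,0],1],[[0,0,0],[1.4,-8,0],1],[[0,0,0],[1.4,-10,0],1],[[0,0,0],[1.4,-12,0],1],[[0,0,0],[1.4,-14,0],1],[[0,0,0],[1.4,-16,0],1],[[0,0,0],[1.4,-18,0],1],[[0,0,0],[1.4,-20,0],1]]'; python3 -c "
from h import *
near('s4')"
```

```text
clock: 7.8
position: [0.5888, 0.0469, 0.0973]
ee_rot: [0.557, -0.436, -0.554, -0.44]
ft_force: [-4.7, -1.0, 15.2]
grip_width: -0.003
t 7.8 shaker [ 4.1 -1.2 97.3] F [-4.7 -1.  15.2] Fsh [-4.8  0.2] g -0.0 q [-0.51  0.38  0.44  1.74 -0.18  1.06  1.79]
[-39.1 -38.2 -37.3]
[-39.3 -37.8 -36.8]
[-39.7 -37.7 -36.8]
```

```bash
python3 -m inch '[[[0,0,0],[1.5,-2,0],1],[[0,0,0],[1.5,-4,0],1],[[0,0,0],[1.5,-6,0],1],[[0,0,0],[1.5,-8,0],1],[[0,0,0],[1.5,-10,0],1],[[0,0,0],[1.5,-12,0],1],[[0,0,0],[1.5,-14,0],1],[[0,0,0],[1.5,-16,0],1],[[0,0,0],[1.5,-18,0],1],[[0,0,0],[1.5,-20,0],1]]'; python3 -c "
from h import *
near('s5')"
```

```text
clock: 9.1
position: [0.6089, 0.0516, 0.0973]
ee_rot: [0.557, -0.436, -0.553, -0.44]
ft_force: [-5.5, 0.1, 14.5]
grip_width: 0.003
t 9.1 shaker [24.6 -1.4 97.3] F [-5.5  0.1 14.5] Fsh [-5.3  1.4] g 0.0 q [-0.5   0.42  0.43  1.68 -0.2   1.07  1.8 ]
[-18.3 -17.6 -16.3]
[-19.3 -17.6 -16.9]
[-18.2 -17.5 -17. ]
```

```bash
python3 -m inch '[[[0,0,0],[1.7,-1.5,0],1],[[0,0,0],[1.7,-3,0],1],[[0,0,0],[1.7,-4.5,0],1],[[0,0,0],[1.7,-5.5,0],1],[[0,0,0],[1.7,-6,0],1]]'; python3 -c "
from h import *
near('s6')"
```

```text
clock: 9.78
position: [0.6154, 0.0532, 0.0973]
ee_rot: [0.557, -0.435, -0.553, -0.441]
ft_force: [-5.5, 0.6, 16.9]
grip_width: 0.002
t 9.78 shaker [31.3 -1.4 97.3] F [-5.5  0.6 16.9] Fsh [-5.2  1.9] g 0.0 q [-0.5   0.44  0.43  1.66 -0.2   1.08  1.8 ]
[-12.5 -11.  -10.1]
[-12.1 -11.3 -10.2]
[-12.3 -10.8 -10.2]
```

```bash
python3 -m inch '[[[0,0,0],[1.6,-0.7,0],1],[[0,0,0],[1.6,-1.4,0],1],[[0,0,0],[1.6,-2,0],1],[[0,0,0],[1.6,-2,0],1]]'; python3 -c "
from h import *
near('s7')"
```

```text
clock: 10.32
position: [0.6177, 0.0537, 0.0973]
ee_rot: [0.557, -0.435, -0.553, -0.441]
ft_force: [-6.0, 0.3, 17.7]
grip_width: 0.001
t 10.32 shaker [33.7 -1.4 97.3] F [-6.   0.3 17.7] Fsh [-5.8  1.7] g 0.0 q [-0.5   0.44  0.43  1.66 -0.21  1.08  1.8 ]
[-10.8  -7.8  -7.3]
[-9.5 -9.1 -8.1]
[-9.3 -8.3 -7.2]
```

```bash
python3 -m inch '[[[0,0,0],[1.5,-0.7,0],1],[[0,0,0],[1.5,-1.4,0],1],[[0,0,0],[1.5,-2,0],1],[[0,0,0],[1.5,-2,0],1]]'; python3 -c "
from h import *
near('s8');grab('top','t8')
a=cv2.imread('pics/s8.png')[150:350,225:425]; b=cv2.imread('pics/t8.png')[115:315,250:420];cv2.imwrite('pics/z8.png',np.hstack([cv2.resize(a,(440,440)),cv2.resize(b,(360,440))]))"
```

```text
clock: 10.88
position: [0.6183, 0.0538, 0.0972]
ee_rot: [0.556, -0.436, -0.554, -0.441]
ft_force: [-15.4, -1.2, 23.9]
grip_width: 0.001
t 10.88 shaker [34.3 -1.5 97.2] F [-15.4  -1.2  23.9] Fsh [-15.2   2.4] g 0.0 q [-0.5   0.44  0.43  1.65 -0.21  1.08  1.8 ]
[-9.8 -8.2 -7.5]
[-8.9 -8.6 -7.7]
[-8.5 -7.7 -7.2]
```

View pics/z8.png

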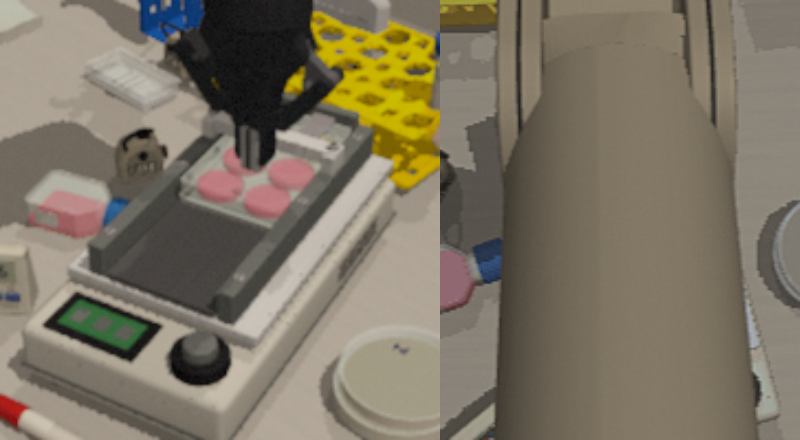

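```bash
python3 -m inch '[[[0,0,0],[0.5,-0.3,0],1],[[0,0,0],[-2,0,0],1],[[0,0,0],[-6,0,0],1],[[0,0,0],[-12,0,0],1],[[0,0,0],[-40,0,0],1],[[0,0,0],[-80,0,0],1],[[0,0,0],[-80,0,0],1]]'; python3 -c "
from h import *
st();plan(s2w(-130,-48,140))"
```

```text
clock: 11.85
position: [0.6194, 0.0534, 0.1806]
ee_rot: [0.557, -0.434, -0.553, -0.442]
ft_force: [-0.0, -0.1, -0.2]
grip_width: 0.007
t 11.85 shaker [ 35.3  -2.1 180.6] F [-0.  -0.1 -0.2] Fsh [-0.  -0.1] g 0.01 q [-0.52  0.36  0.45  1.57 -0.17  1.23  1.77]
turn [-0.3  0.1  0.7] shift [ 38.4 165.6 -46.8]
```

```bash
python3 -m inch '[[[0,0,0],[0,50,-15],1],[[0,0,0],[0,100,-30],1],[[0,0,0],[10,150,-45],1],[[0,0,0],[20,166,-47],1],[[0,0,0],[38,166,-47],1],[[0,0,0],[38,166,-47],1]]'; python3 -c "
from h import *
near('s9');grab('top','t9');plan(s2w(-130,-48,80))
a=cv2.imread('pics/s9.png')[150:350,225:425]; b=cv2.imread('pics/t9.png')[115:315,250:420];cv2.imwrite('pics/z9.png',np.hstack([cv2.resize(a,(440,440)),cv2.resize(b,(360,440))]))"
```

```text
clock: 12.6
position: [0.4681, -0.0307, 0.1392]
ee_rot: [0.556, -0.435, -0.553, -0.442]
ft_force: [0.4, 0.1, 1.6]
grip_width: -0.001
t 12.6 shaker [-131.6  -48.   139.2] F [0.4 0.1 1.6] Fsh [0.4 0. ] g -0.0 q [-0.51  0.05  0.5   2.01 -0.03  1.09  1.81]
[-8.8 -8.2 53.6]
[-8.  -6.8 -6.4]
[92.5 93.1 96.9]
turn [-0.3  0.1  0.7] shift [60.5  0.4  0.1]
```

View pics/z9.png

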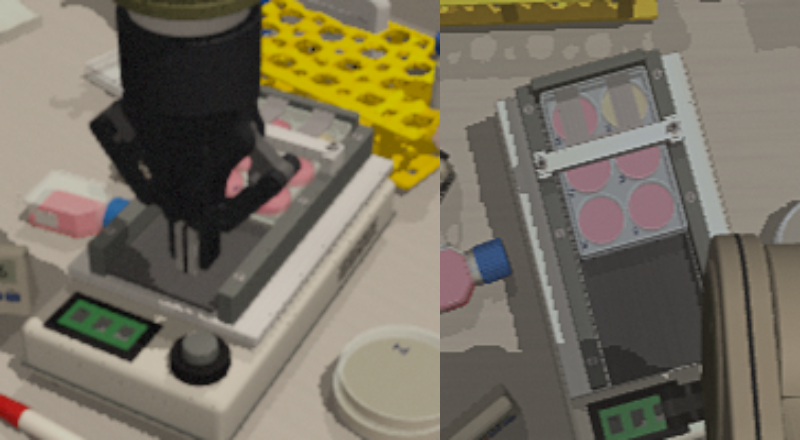

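```bash
python3 - <<'E'
from h import *
c=np.load('pics/t9.npz');s=world(c).reshape(-1,3);s=np.c_[(s[:,:2]-O)@RS*1000,s[:,2]*1000]
for y0 in (-33,0,33):
    k=s[(abs(s[:,1]-y0)<5)]
    print(y0,[(b,round(float(np.median(k[abs(k[:,0]-b)<1.3][:,2])),1)) for b in list(range(-22,0,2))+list(range(46,72,3))+list(range(96,130,2)) if (abs(k[:,0]-b)<1.3).any()])
a=cv2.imread('pics/t9.png')[130:235,285:375];cv2.imwrite('pics/z9b.png',cv2.resize(a,None,fx=5.5,fy=5.5,interpolation=cv2.INTER_CUBIC))
E
```

```text
-33 [(-22, 80.2), (-20, 80.3), (-18, 80.1), (-16, 81.0), (-14, 80.9), (-12, 79.7), (-10, 86.1), (-8, 99.2), (-6, 100.5), (-4, 99.4), (-2, 100.5), (46, 99.9), (49, 99.5), (52, 100.5), (55, 111.6), (58, 112.4), (61, 112.4), (64, 111.7), (67, 113.0), (70, 109.6), (96, 100.1), (98, 100.2), (100, 100.6), (102, 101.4), (104, 101.1), (106, 101.0), (108, 101.5), (110, 99.8), (112, 100.6), (114, 101.5), (116, 100.8), (118, 104.8), (120, 105.8), (122, 105.3), (124, 106.5), (126, 104.8)]
0 [(-22, 80.4), (-20, 79.7), (-18, 79.7), (-16, 79.8), (-14, 79.9), (-12, 80.5), (-10, 86.1), (-8, 99.1), (-6, 100.1), (-4, 101.2), (-2, 101.0), (46, 100.7), (49, 100.2), (52, 100.4), (55, 111.3), (58, 112.4), (61, 112.7), (64, 113.5), (67, 111.4), (70, 109.6), (96, 100.3), (98, 100.7), (100, 100.8), (102, 100.3), (104, 101.0), (106, 99.3), (108, 99.8), (110, 99.5), (112, 99.8), (114, 99.5), (116, 100.2), (118, 102.4), (120, 106.7), (122, 105.5), (124, 105.5), (126, 105.8)]
33 [(-22, 79.7), (-20, 79.8), (-18, 79.8), (-16, 80.1), (-14, 79.6), (-12, 79.6), (-10, 85.8), (-8, 97.7), (-6, 100.0), (-4, 100.1), (-2, 99.6), (46, 100.9), (49, 100.0), (52, 100.5), (55, 111.2), (58, 112.7), (61, 113.2), (64, 112.2), (67, 112.8), (70, 103.4), (96, 100.7), (98, 100.3), (100, 100.7), (102, 100.4), (104, 99.4), (106, 100.2), (108, 100.4), (110, 100.0), (112, 99.3), (114, 99.8), (116, 101.2), (118, 104.3), (120, 107.1), (122, 106.9), (124, 106.7), (126, 104.5)]
```

View pics/z9b.png

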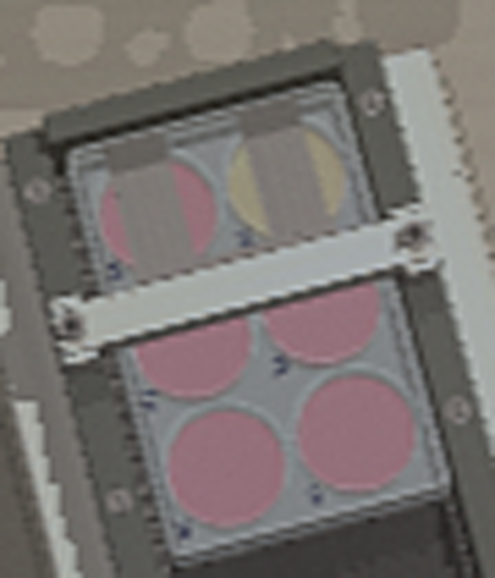

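```bash
python3 -m inch '[[[0,0,0.5],[30,-1,0],1],[[0,0,0.5],[56,-1,0],1],[[0,0,0.5],[61,-1,0],1],[[0,0,0.5],[61,-1,0],1]]'; python3 -c "
from h import *
near('s10')
a=cv2.imread('pics/s10.png')[200:350,240:390];cv2.imwrite('pics/z10.png',cv2.resize(a,None,fx=4,fy=4,interpolation=cv2.INTER_CUBIC))"
```

```text
clock: 13.2
position: [0.4714, -0.0301, 0.0801]
ee_rot: [0.555, -0.437, -0.555, -0.44]
ft_force: [1.6, -1.0, -0.6]
grip_width: 0.0
t 13.2 shaker [-128.2  -48.2   80.1] F [ 1.6 -1.  -0.6] Fsh [ 1.3 -1.3] g 0.0 q [-0.5   0.15  0.5   2.05 -0.09  0.96  1.86]
[-4.  -0.9  4.3]
[41.9 44.2 49.1]
[ 93.7  96.3 100.5]
```

View pics/z10.png

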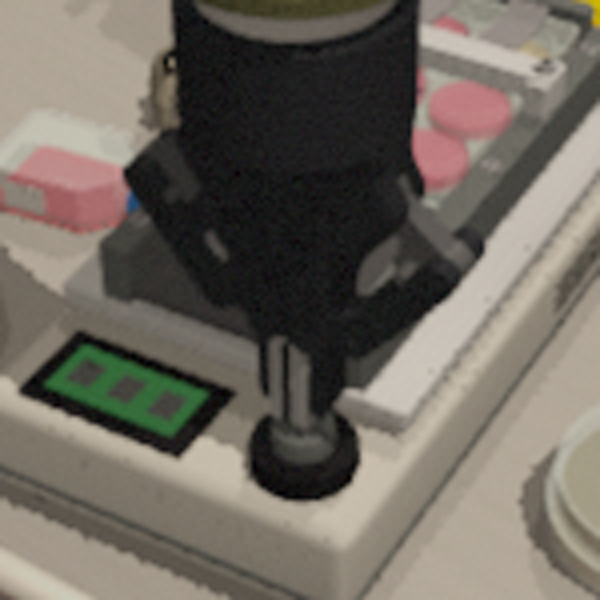

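```bash
python3 -m inch '[[[0,0,0],[3,2,0],1],[[0,0,0],[6,2,0],1],[[0,0,0],[8,2,0],1],[[0,0,0],[10,2,0],1],[[0,0,0],[10,2,0],1],[[0,0,0],[10,2,0],1]]'; python3 -c "
from h import *
st()"
```

```text
clock: 14.0
position: [0.4702, -0.0306, 0.0711]
ee_rot: [0.556, -0.436, -0.554, -0.44]
ft_force: [-2.6, -1.2, 9.7]
grip_width: 0.002
t 14.0 shaker [-129.5  -48.4   71.1] F [-2.6 -1.2  9.7] Fsh [-2.9 -0.6] g 0.0 q [-0.49  0.16  0.5   2.06 -0.1   0.94  1.86]
```

```bash
python3 -c "
from h import *
o=readout.get_obs();print(o['torque'])
grab('scene','s11');grab('top','t11')
a=cv2.imread('pics/s11.png')[200:350,240:390];b=cv2.imread('pics/t11.png')[200:350,280:430];cv2.imwrite('pics/z11.png',np.hstack([cv2.resize(a,(590,590),interpolation=cv2.INTER_CUBIC),cv2.resize(b,(200,590))]))"
```

```text
[-0.01782509  0.49125941  0.02106588]
```

View pics/z11.png

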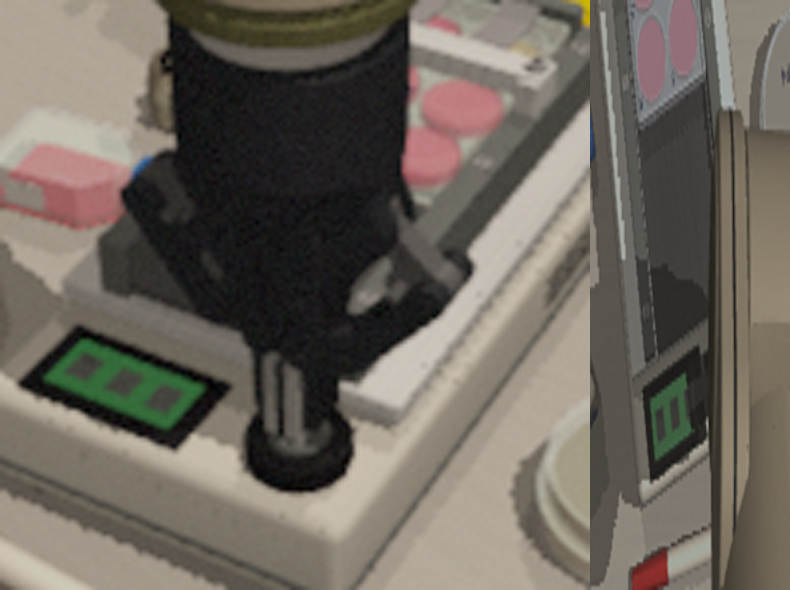

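```bash
python3 -m inch '[[[0,0,0],[1.5,0,0],1],[[0,0,0],[2,0,0],1],[[0,0,0],[2,0,0],1]]'; python3 -c "
from h import *
st()"
```

```text
clock: 14.48
position: [0.4704, -0.0306, 0.0706]
ee_rot: [0.555, -0.436, -0.555, -0.44]
ft_force: [-11.2, -0.0, 30.7]
grip_width: -0.001
t 14.47 shaker [-129.4  -48.4   70.6] F [-11.2  -0.   30.7] Fsh [-10.9   2.6] g -0.0 q [-0.49  0.16  0.5   2.06 -0.1   0.94  1.87]
```

```bash
python3 - <<'E'
from h import *
for t in('scene0','top0','s9'):
    c=np.load(f'pics/{t}.npz');s=world(c).reshape(-1,3);rgb=c['pixels'].reshape(-1,3).astype(int).mean(1);s=np.c_[(s[:,:2]-O)@RS*1000,s[:,2]*1000]
    r=np.hypot(s[:,0]+130.3,s[:,1]+48.2)
    for a,b in((0,5),(5,9),(9,12),(12,14),(14,17),(17,20),(20,23),(23,27)):
        m=(r>=a)&(r<b)&(s[:,2]<85)&(s[:,2]>40); print(t,a,b,m.sum(),np.percentile(s[m,2],[10,50,90]).round(1),rgb[m].mean().round())
    m=(r<30)&(s[:,2]>71.5)&(s[:,2]<82);print('button',s[m].mean(0).round(1),s[m].min(0).round(1),s[m].max(0).round(1))
    m=(r<30)&(s[:,2]>63)&(rgb<60)&(s[:,2]<71);print('collar',s[m].mean(0).round(1),s[m].min(0).round(1),s[m].max(0).round(1))
E
```

```text
scene0 0 5 29 [74.  75.2 76.2] 96.0
scene0 5 9 68 [73.3 74.7 76.1] 91.0
scene0 9 12 115 [66.  72.1 75.2] 70.0
scene0 12 14 52 [65.3 66.8 73.3] 47.0
scene0 14 17 85 [64.6 66.  67.2] 32.0
scene0 17 20 213 [53.5 61.  66.1] 53.0
scene0 20 23 161 [52.2 54.3 64.7] 110.0
scene0 23 27 223 [44.1 52.7 54.7] 150.0
button [-128.2  -50.    74.6] [-141.6  -60.3   71.6] [-100.4  -38.7   81.4]
collar [-135.8  -53.4   65.9] [-148.3  -69.1   63. ] [-110.8  -32.1   70.7]
top0 0 5 31 [73.7 75.5 77.5] 85.0
top0 5 9 70 [73.6 75.7 77.6] 84.0
top0 9 12 83 [68.9 74.6 77.4] 67.0
top0 12 14 57 [65.5 66.9 69.1] 42.0
top0 14 17 117 [65.1 66.8 68.5] 44.0
top0 17 20 139 [58.  66.2 68.4] 52.0
top0 20 23 131 [53.  54.9 56.7] 118.0
top0 23 27 250 [52.1 54.7 56.6] 136.0
button [-129.1  -48.1   75.4] [-141.6  -60.    71.7] [-101.6  -37.    81.5]
collar [-130.3  -46.5   66.9] [-149.2  -66.1   63. ] [-111.   -29.2   70.9]
s9 0 5 30 [73.7 74.9 76. ] 105.0
s9 5 9 64 [74.2 75.  75.9] 102.0
s9 9 12 120 [66.2 71.6 74.8] 74.0
s9 12 14 60 [65.  66.6 73.7] 50.0
s9 14 17 76 [61.5 66.  67. ] 36.0
s9 17 20 227 [53.3 61.2 66.5] 58.0
s9 20 23 139 [52.4 54.4 64.5] 119.0
s9 23 27 231 [43.8 52.4 54.8] 159.0
button [-128.1  -50.3   74.7] [-140.4  -61.6   71.5] [-100.3  -38.2   81.6]
collar [-136.2  -53.4   65.9] [-149.1  -69.4   63. ] [-111.   -32.2   70.6]
```

```bash
python3 -m inch '[[[0,0,0],[-1,0,0],1],[[0,0,0],[-6,0,0],1],[[0,0,0],[-20,0,0],1],[[0,0,0],[-60,0,0],1],[[0,0,0],[-110,0,0],1],[[0,0,0],[-140,60,-50],1],[[0,0,0],[-140,110,-100],1],[[0,0,0],[-140,110,-100],1]]'; python3 -c "
from h import *
near('s12');grab('top','t12')
for t in('s12','t12'):
    c=np.load(f'pics/{t}.npz');s=world(c).reshape(-1,3);s=np.c_[(s[:,:2]-O)@RS*1000,s[:,2]*1000]
    r=np.hypot(s[:,0]+130.3,s[:,1]+48.2);print('button',np.median(s[(r<8)&(s[:,2]<90),2]))
b=cv2.imread('pics/t12.png');a=cv2.imread('pics/s12.png');cv2.imwrite('pics/z12.png',np.hstack([cv2.resize(a,(400,300)),cv2.resize(b,(400,300))]))"
```

```text
clock: 15.48
position: [0.3843, -0.1565, 0.2108]
ee_rot: [0.555, -0.436, -0.554, -0.442]
ft_force: [-0.1, 1.2, -0.2]
grip_width: 0.001
t 15.47 shaker [-242.8 -150.3  210.8] F [-0.1  1.2 -0.2] Fsh [0.2 1.1] g 0.0 q [-0.4  -0.21  0.62  2.03  0.12  1.27  1.97]
[356.5 357.1 358. ]
[363.5 363.7 364. ]
[327.3 329.7 333.2]
button 74.86874337786809
button 76.04622601217159
```

View pics/z12.png

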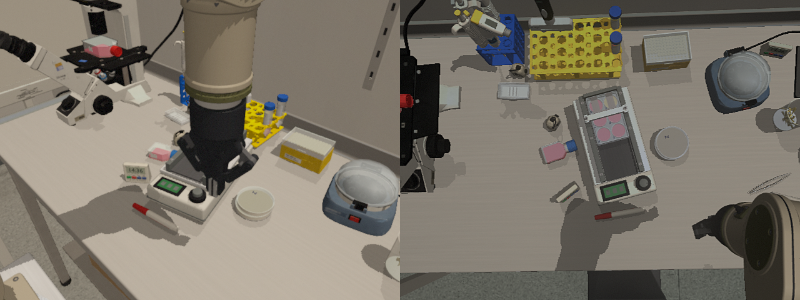

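```bash
python3 - <<'E'
from h import *
for t in('t9','t12'):
    c=np.load(f'pics/{t}.npz');s=world(c).reshape(-1,3);s=np.c_[(s[:,:2]-O)@RS*1000,s[:,2]*1000]
    k=s[(abs(s[:,1]+1)<35)&(s[:,2]>96)&(s[:,2]<104)&(abs(s[:,0])<40)];print(t,np.percentile(k[:,0],[0,1,3]).round(1))
a=cv2.cvtColor(cv2.imread('pics/top0.png'),6).astype(int);b=cv2.cvtColor(cv2.imread('pics/t12.png'),6).astype(int)
for n,(x0,x1,y0,y1) in dict(flask=(225,275,222,265),timer=(240,290,285,325),counter=(230,260,178,212),dish=(404,464,200,258),marker=(308,392,330,352)).items(): print(n,abs(a-b)[y0:y1,x0:x1].mean().round(1))
print(manip.hand_in())
E
```

```text
t9 [-9.7 -9.  -8.4]
t12 [-9.5 -9.  -8.2]
flask 7.0
timer 9.1
counter 6.3
dish 7.8
marker 37.0
the job is handed in; nothing more can be done
None
```

I slid the culture plate home under the bridge and leaf spring, pressed the start button to its stop and released it, then handed the job in at about 15.5 s.

**Pressing and sliding:** I pressed the lid with shut fingertips at 13–18 N, with the heating plate near its bottom. I kept pressing while sliding the plate about 82 mm, until the sideways force jumped from about 6 to 15 N. The downward force peaked at 24 N at that moment.

**Plate at home:** The top camera shows the near edge of the lid at about x -9.5 and the stop face at about 117–118. My shaker frame reads about 2 mm high in x, because the bridge front also shows at about 54 instead of 52. The plate stayed put after release, and the near edge was unchanged after the button press. I did not measure the spring angle directly, but the spring blades lie on the lid in the picture.

**Start button:** It went down until it met a hard stop with the fingertips at z 70.6 mm and 31 N. After release it read 75–76 mm again, the same as before the press.

**What disagreed:**
- **Button height:** Both cameras put the button top at about 75.5 mm, not the stated 72 mm. I judged it fully in from the roughly 5 mm of travel to the hard stop, with the collar about 4 mm lower.
- **Marker check:** My image comparison flagged the marker area (37, against 6–9 for the other bystanders). The arm's shadow falls there and the marker looks to be in the same place, but I did not measure it separately. The other bystanders look unmoved.

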